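Four clicks up on the resistance box

TASK

On the resistance box, turn the red dial clockwise (seen from above) by exactly four clicks, pushing its rib round with a fingertip, so that it rests in the fourth click stop: do not pinch the rib, push gently, and do not overshoot and come back. Leave the blue dial as it is, do not move or pick up anything else on the bench, and finish with the hand clear.

Things in the scene. Friction and masses are not known exactly. Their poses are not given: they have to be found in the camera images.
- box: fixed resistance box: grey case, pale top panel, 190 (x) x 270 (y) x 45 mm high; origin at the centre of its underside. A red and a blue click-stop dial stand on top at its x = -20 mm, y = +-75 mm; either may be at the left. Two terminals, 20 mm high, stand on top at its x = 72 mm, y = +-40 mm
- red_dial (a joint): angle (rad) of the red dial, the dial to turn: 0 at the start, growing clockwise seen from above, about a vertical axis. A click stop every 0.524 rad (30 deg); let go, it springs to the nearest stop within 0.03 rad. A push of 1.5 to 3 N at 30 mm from the axis carries it over a click; past midway it jumps ahead of the finger to the next stop. It can turn eight clicks clockwise.
- red_base: fixed metal ring under the red dial, 106 mm across, with 12 black marks, one a click; origin on the dial's axis, 45 mm above the work surface; its x is where the dial points at the start. The dial on it: a flat red disc 86 mm across, top at 55 mm above the work surface, with one upright red rib along a diameter.
- red_centre (a point): point on the red dial's axis at the height of the top of its rib, 76 mm above the work surface. The rib is 16 mm thick and stands 21 mm above the disc, from 30 mm behind the axis to 40 mm in front of it; a white line marks the front, pointing end
- red_tip (a point): middle of the top edge of the pointing end of the red rib, 40 mm from the axis; from red_centre to red_tip is where the dial points (any bearing at the start); it moves with the dial. The rib is two halves, each 8 mm thick: red_dial_c1 with the left face, looking from the axis to the pointing end, red_dial_c2 with the right face
- blue_dial (a joint): angle (rad) of the blue dial, the dial to leave alone: 0 at the start, growing clockwise seen from above, about a vertical axis. A click stop every 0.524 rad (30 deg); let go, it springs to the nearest stop within 0.03 rad. A push of 1.5 to 3 N at 30 mm from the axis carries it over a click; past midway it jumps ahead of the finger to the next stop. It can turn eight clicks clockwise.
- blue_base: fixed metal ring under the blue dial, 106 mm across, with 12 black marks, one a click; origin on the dial's axis, 45 mm above the work surface; its x is where the dial points at the start. The dial on it: a flat blue disc 86 mm across, top at 55 mm above the work surface, with one upright blue rib along a diameter.
- blue_centre (a point): point on the blue dial's axis at the height of the top of its rib, 76 mm above the work surface. The rib is 16 mm thick and stands 21 mm above the disc, from 30 mm behind the axis to 40 mm in front of it; a white line marks the front, pointing end
- blue_tip (a point): middle of the top edge of the pointing end of the blue rib, 40 mm from the axis; from blue_centre to blue_tip is where the dial points (any bearing at the start); it moves with the dial. The rib is two halves, each 8 mm thick: blue_dial_c1 with the left face, looking from the axis to the pointing end, blue_dial_c2 with the right face
- bulb_holder: bystander, loose: small dark-brown base with a little glass bulb and two tan terminals, 38x60x40 mm; origin at the centre of its underside
- tape_roll: bystander, loose: roll of black tape lying flat, 52 mm across, 19 mm high; origin at the centre of its underside
- bar_magnet: bystander, loose: red and blue bar magnet lying flat, 14x76x10 mm; origin at the centre of its underside
- weight_0: bystander, loose: tan brass weight with a knob, 24 mm across, 41 mm high; origin at the centre of its underside
- multimeter: bystander, loose: yellow and black multimeter lying on its back, 145x76x43 mm; origin at the centre of its underside
- chalk_box: bystander, loose: beige cardboard box, 75x46x70 mm; origin at the centre of its underside
- beaker_100: bystander, loose: clear plastic beaker, 60x67x79 mm; origin at the centre of its underside

How it is judged:
By the outcome, as a careful person would: the job done as asked, in the order asked, and still so for the second after the job is handed in, with the robot touching nothing.
It also fails if it takes over 48 s, if anything falls off the work surface, if the arm or the gripper's body presses on something with over 40 N, if the wrist force passes 120 N, or if a joint passes its speed limit or range.

ROBOT

A 7-joint arm with a two-finger parallel gripper is mounted at the origin on a cart in front of the work surface, level with it; the furniture and walls round the work are solid. World frame = base frame: x ahead of the robot, y to its left, z up, the work surface at z = 0. Lengths are in m, angles in rad, forces in N, time in s.
With the tool pointing down it reaches from about 0.375 to 0.925 m from the base axis. Payload 3.1 kg.
Tool frame: the origin (TCP) lies midway between the tips of the shut fingers; the grasp point (between the pads) lies 19 mm behind it (manip.pinch_z is the distance from the TCP to the grasp point, in m); z points along the fingers, y is the line along which they close (so a half turn about z gives the same grasp; the last joint's range is limited). The gripper opens to 85 mm and grips with 20 to 120 N. Pads are 22 mm wide; open, the fingers measure 114 mm over their backs; the gripper's body (76 mm by 85 mm) begins 54 mm behind the grasp point. The pads swing forward as they close: fully open they stand 13 mm farther back than shut.
Start: joints at [-1.222, 0.383, 0.044, 1.598, -0.018, 1.161, -0.05], TCP at [0.281, 0.586, 0.204] pointing down, gripper open.
Joint ranges: [-2.61, 2.61], [-0.41, 2.15], [-1.48, 1.57], [0, 2.5], [-1.57, 4.71], [0.05, 1.97], [-2.85, 2.85]. Speed limits (rad/s): [2.79, 2.79, 3.14, 3.14, 3.14, 3.14, 3.14].

INTERFACE

Orientations are given as a 3x3 rotation matrix whose columns are the frame's x, y, z axes.
In Python, from station import monitor, vision, manip gives the robot as it stands. The module is installed in compiled form; this text tells all that it offers.
- The arm moves only by the shell command python3 -m pendant 'ROWS' [FORCE]. ROWS is JSON, a list of rows, each a list of 3 entries, a list of its own where there are three numbers: the closure, from -1 (fully open) to 1 (shut), then the shift along the world's x, y, z in m, then the turn, a rotation vector about the world's x, y, z in degrees. In form: [[grip, [tx, ty, tz], [rx, ry, rz]], ...]. A call has exactly 8 rows; each row shifts and turns the commanded pose from where the row before left it; what a row does not reach is not made up. A row lasts 1/8 s, in which the tool goes at most 62.5 mm and 10.7 degrees, less where a joint would pass 70% of its speed; a pose out of reach is approached as far as the arm can. A call with a gripper value outside its range is refused whole. The fingers move at their own pace and stop on an object; FORCE is the grip in N (left out, the last holds). Time passes only in rows, so rows that do not move let the fingers close, or fill a call up. It gives the time, the measured TCP pose, the force, the opening and the grip force at its end, in the units of the state.
- monitor.get_state(): the state, without advancing time (a new reading comes with each control period).
- vision.get_image(name): name is "scene" or "top"; returns the picture (420x560x3 uint8, blue, green, red); there is no depth.
- vision.camera_params(name): a dict with "intrinsics" (3x3 intrinsics, pixels), "R" (3x3) and "t" (3): a world point X has camera coordinates R X + t. Camera axes: x right, y down, z forward; pixel columns grow to the right and rows downward; lengths in m; the calibration is good to about 2 mm. A picture is of the moment at which its call begins. camera_params takes no time and is no camera call.
- manip.sign_off(): hands the job in; it is judged then, once.
The state is a dict: "time_s": time; "q": joint angles; "dq": joint speeds; "joint_efforts": joint torques, N m; "position": TCP position; "eef_rot": TCP orientation; "ft_force": force on the tool from outside, world axes, zero at the start; "torque": the same for the moment, N m; "width": opening from 0.0 (shut) to 1.0 (fully open); "gripper_force": force on a finger pad.
Only numpy, scipy, OpenCV 4.12 (cv2) and the standard library are available. Lean on these libraries where they do the work, as an engineer would, in place of code of your own. Each camera call takes 0.05 s, during which the arm holds its last target. There are 200 camera calls.

## Working session

There is one attempt and no reset: what is moved stays moved. The work goes in short steps, Python scripts to look and compute and a shell command to move; the robot and the scene stay as the last step left them, time stands still between calls to the robot, and variables do not carry over. Pictures are saved under pics/ and viewed, at most 10 in all, crops included, and the job is handed in when it is done.

```bash
mkdir -p pics; python3 - <<'E'
from station import monitor, vision, manip
import cv2, numpy as np
np.set_printoptions(precision=4,suppress=True)
for n in ("top","scene"):
    cv2.imwrite(f"pics/{n}0.png",vision.get_image(n)); p=vision.camera_params(n); print(n,p)
s=monitor.get_state();print(s["position"],s["eef_rot"],s["time_s"],s["width"],manip.pinch_z)
E
```

```text
top {'intrinsics': array([[382.3686,   0.    , 282.2916],
       [  0.    , 382.3686, 206.4768],
       [  0.    ,   0.    ,   1.    ]]), 'R': array([[-0.0204, -0.9997, -0.0099],
       [-0.9936,  0.0214, -0.1113],
       [ 0.1115,  0.0075, -0.9937]]), 't': array([0.2362, 0.6108, 0.9644])}
scene {'intrinsics': array([[464.3547,   0.    , 286.118 ],
       [  0.    , 464.3547, 208.4371],
       [  0.    ,   0.    ,   1.    ]]), 'R': array([[-0.8986, -0.4386, -0.0124],
       [-0.2311,  0.4971, -0.8363],
       [ 0.373 , -0.7486, -0.5481]]), 't': array([0.6217, 0.1043, 1.087 ])}
[0.2804 0.5854 0.203 ] [[-0.9019  0.432  -0.0009]
 [ 0.432   0.9019 -0.0022]
 [-0.0001 -0.0024 -1.    ]] 0.1 1.0011100404845266 0.0187
```

View pics/top0.png

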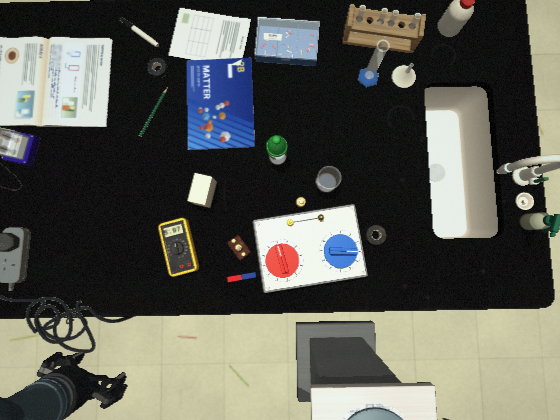

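View pics/scene0.png

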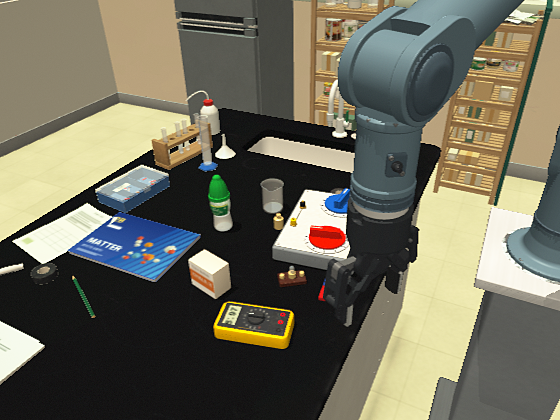

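The top view shows the box with the red dial at about (282,261) and the blue one at (341,251). The gripper is at the lower left. I need the red rib's direction next.

```bash
cat > h.py <<'E'
import cv2, numpy as np
from station import monitor, vision, manip
np.set_printoptions(precision=4,suppress=True)
P={n:vision.camera_params(n) for n in("top","scene")}
def ray(n,u,v,z):
    p=P[n]; R=p["R"]; c=-R.T@p["t"]; d=R.T@np.linalg.inv(p["intrinsics"])@[u,v,1]
    return c+d*(z-c[2])/d[2]
def proj(n,X):
    p=P[n]; x=p["intrinsics"]@(p["R"]@X+p["t"]); return x[:2]/x[2]
def mask(im,hue):
    h=cv2.cvtColor(im,cv2.COLOR_BGR2HSV)
    hh=h[...,0].astype(int); d=np.minimum((hh-hue)%180,(hue-hh)%180)
    return ((d<10)&(h[...,1]>120)&(h[...,2]>80)).astype(np.uint8)
E
python3 - <<'E'
from h import *
im=cv2.imread("pics/top0.png"); sc=cv2.imread("pics/scene0.png")
for nm,hue in(("red",0),("blue",108)):
    for n,i,roi in(("top",im,(215,285,260,365)),("scene",sc,(180,265,290,350))):
        m=mask(i,hue); k=np.zeros_like(m); k[roi[0]:roi[1],roi[2]:roi[3]]=1; m*=k
        c=max(cv2.findContours(m,0,2)[0],key=cv2.contourArea); e=cv2.fitEllipse(cv2.convexHull(c))
        print(nm,n,e,ray(n,*e[0],.055))
a=cv2.resize(im[200:300,245:375],None,fx=4.4,fy=4.4,interpolation=cv2.INTER_CUBIC)
b=cv2.resize(sc[175:275,260:360],None,fx=4,fy=4,interpolation=cv2.INTER_CUBIC)
cv2.imwrite("pics/c1.png",a); cv2.imwrite("pics/c2.png",b)
E
```

```text
red top ((281.7204284667969, 260.2576599121094), (32.849693298339844, 33.6408805847168), 2.7776007652282715) [0.477  0.2274 0.055 ]
red scene ((325.7166748046875, 235.9783477783203), (25.216325759887695, 38.596221923828125), 100.74810028076172) [0.4775 0.2313 0.055 ]
blue top ((340.2633056640625, 250.71702575683594), (32.772342681884766, 33.461585998535156), 138.142578125) [0.4978 0.0791 0.055 ]
blue scene ((338.7590637207031, 200.14389038085938), (24.90328598022461, 27.854087829589844), 48.211856842041016) [0.5047 0.0745 0.055 ]
```

View pics/c1.png

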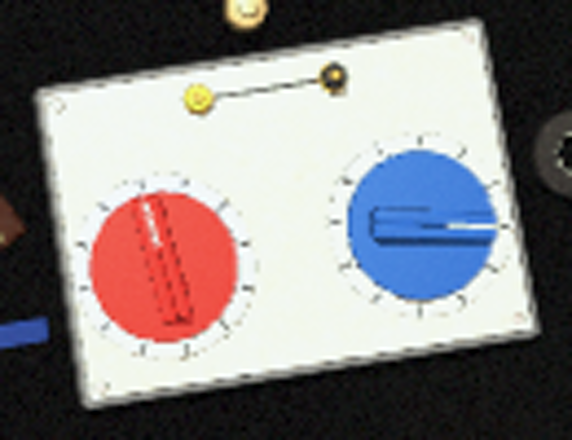

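View pics/c2.png

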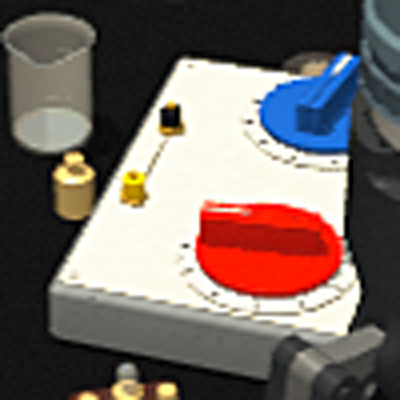

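The red dial's white line points up and slightly left in the top view, so mostly +x. The blue dial's points right. I'll compute the bearing and cross-check the centre against the box panel.

```bash
python3 - <<'E'
from h import *
f=lambda u,v,z:ray("top",245+(u+.5)/4.4-.5,200+(v+.5)/4.4-.5,z)
a=f(147,197,.076);b=f(180,322,.076);d=a-b
print("tip",a,"rear",b,"len",np.linalg.norm(d),"bearing",np.degrees(np.arctan2(d[1],d[0])),"centre",b+d*3/7)
im=cv2.imread("pics/top0.png")
m=((im.min(2)>170)).astype(np.uint8); k=np.zeros_like(m);k[195:300,240:375]=1
c=max(cv2.findContours(m*k,0,2)[0],key=cv2.contourArea)
pts=np.array([ray("top",*p,.045)[:2] for p in cv2.convexHull(c)[:,0].astype(float)],np.float32)
r=cv2.minAreaRect(pts*1000);print(r);bx=cv2.boxPoints(r);print(bx)
# long axis = box y
e=bx[1]-bx[0]; g=bx[2]-bx[1]; l=e if np.linalg.norm(e)>np.linalg.norm(g) else g
y=l/np.linalg.norm(l); y=y*np.sign(y[1]); x=np.array([y[1],-y[0]])
print("dials",np.array(r[0])-20*x+75*y,np.array(r[0])-20*x-75*y,"box x",x)
E
```

```text
tip [0.5167 0.2355 0.076 ] rear [0.4468 0.2184 0.076 ] len 0.0719553892384738 bearing 13.753402896322479 centre [0.4768 0.2257 0.076 ]
((508.091552734375, 156.69175720214844), (179.1201171875, 259.62408447265625), 7.9026312828063965)
[[401.5342 272.9574]
 [437.2299  15.7989]
 [614.6489  40.4261]
 [578.9532 297.5846]]
dials [477.9697 228.2297] [498.5932  79.6542] box x [0.9905 0.1375]
```

```bash
python3 -m pendant '[[1,[0.03,-0.046,0],[0,0,-7.2]],[1,[0.03,-0.046,0],[0,0,-7.2]],[1,[0.03,-0.046,0],[0,0,-7.2]],[1,[0.03,-0.046,0],[0,0,-7.2]],[1,[0.03,-0.046,0],[0,0,-7.2]],[1,[0.03,-0.046,0],[0,0,-7.2]],[1,[0.034,-0.044,0],[0,0,-7.4]],[1,[0,0,0],[0,0,0]]]' 20
```

```text
time_s: 1.1
position: [0.4983, 0.2592, 0.2042]
eef_rot: [[-0.227, 0.974, 0.001], [0.974, 0.227, -0.003], [-0.003, 0.001, -1.0]]
ft_force: [-0.4, -0.1, 0.1]
width: 0.002
gripper_force: 0.0
```

```bash
python3 -m pendant '[[1,[-0.004,0.006,-0.03],[0,0,0.7]],[1,[0,0,-0.04],[0,0,0]],[1,[0,0,-0.03],[0,0,0]],[1,[0,0,-0.01],[0,0,0]],[1,[0,0,0],[0,0,0]],[1,[0,0,0],[0,0,0]],[1,[0,0,0],[0,0,0]],[1,[0,0,0],[0,0,0]]]'
python3 - <<'E'
from h import *
a=vision.get_image("top")[190:310,225:375];b=vision.get_image("scene")[150:280,250:400]
cv2.imwrite("pics/c3.png",np.hstack([cv2.resize(x,(400,350),interpolation=cv2.INTER_CUBIC) for x in(a,b)]))
E
```

```text
time_s: 2.1
position: [0.4915, 0.2726, 0.0952]
eef_rot: [[-0.25, 0.968, 0.001], [0.968, 0.25, 0.001], [0.001, 0.002, -1.0]]
ft_force: [-0.1, 0.5, 0.5]
width: 0.0
gripper_force: 0.0
```

View pics/c3.png

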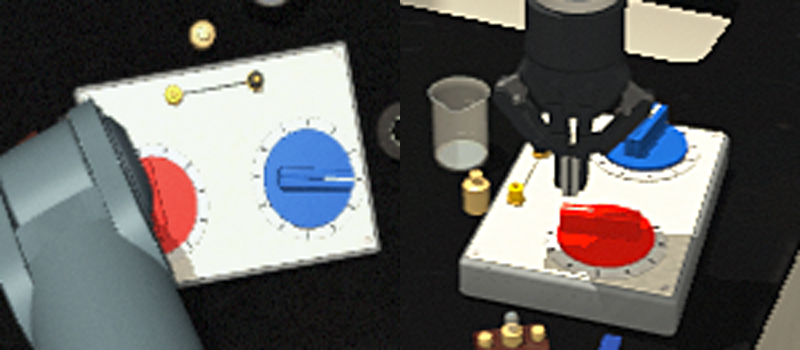

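```bash
python3 - <<'E'
from h import *
print(proj("scene",np.array([.4915,.2726,.0952])),proj("scene",np.array([.477,.2275,.055])))
E
```

```text
[313.288  229.8055] [326.5327 235.1411]
```

The tips appear about 8 px above where they should project in the scene view, so I'll take a closer look.

```bash
python3 - <<'E'
from h import *
s=monitor.get_state();print(s["position"],s["width"],proj("scene",s["position"]))
a=vision.get_image("scene")[190:260,270:370];a=cv2.resize(a,None,fx=7,fy=7,interpolation=cv2.INTER_CUBIC)
u=(proj("scene",s["position"])-[270,190]+.5)*7;cv2.circle(a,tuple(int(x) for x in u),4,(0,255,0),1)
cv2.imwrite("pics/c4.png",a)
E
```

```text
[0.4912 0.2724 0.0948] 0.0026620169663848447 [313.4726 229.9446]
```

View pics/c4.png

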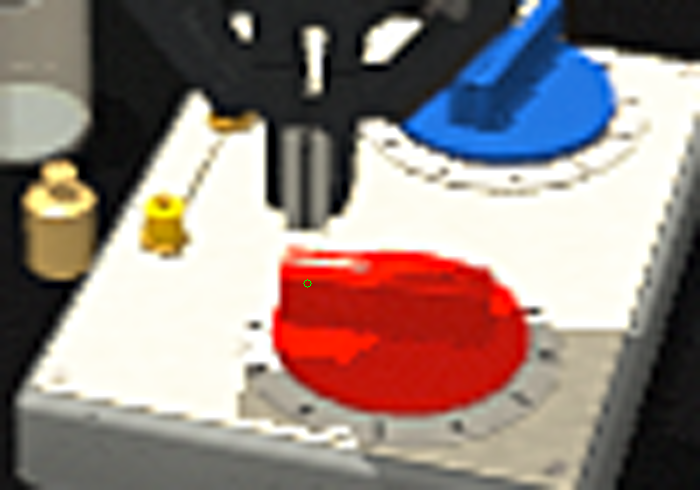

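```bash
python3 - <<'E'
from h import *
p=np.array([.2804,.5854,.203]);R=np.array([[-.9019,.432,0],[.432,.9019,0],[0,0,-1.]])
out=[]
for n,(r0,r1,c0,c1) in(("scene",(220,340,310,430)),("top",(330,420,20,140))):
    im=cv2.imread(f"pics/{n}0.png");f=4
    a=cv2.resize(im[r0:r1,c0:c1],None,fx=f,fy=f,interpolation=cv2.INTER_CUBIC);a=cv2.convertScaleAbs(a,alpha=1.8,beta=30)
    for s in(-1,1):
        for b,col in((.013,(0,255,0)),(.032,(0,255,255))):
            q=proj(n,p+R@[0,s*.0425,-b]);print(n,s,b,q)
            cv2.circle(a,tuple(int(v) for v in (q-[c0,r0]+.5)*f),4,col,1)
    out.append(cv2.resize(a,(400,int(a.shape[0]*400/a.shape[1]))))
h=max(o.shape[0] for o in out);out=[cv2.copyMakeBorder(o,0,h-o.shape[0],0,0,0) for o in out]
cv2.imwrite("pics/c5.png",np.hstack(out))
E
```

```text
scene -1 0.013 [387.6641 303.9564]
scene -1 0.032 [389.1303 294.0805]
scene 1 0.013 [344.4462 333.2003]
scene 1 0.032 [345.272  323.1137]
top -1 0.013 [126.8897 371.5924]
top -1 0.032 [122.9561 374.6141]
top 1 0.013 [ 90.2432 353.7007]
top 1 0.032 [ 85.4336 356.2647]
```

View pics/c5.png

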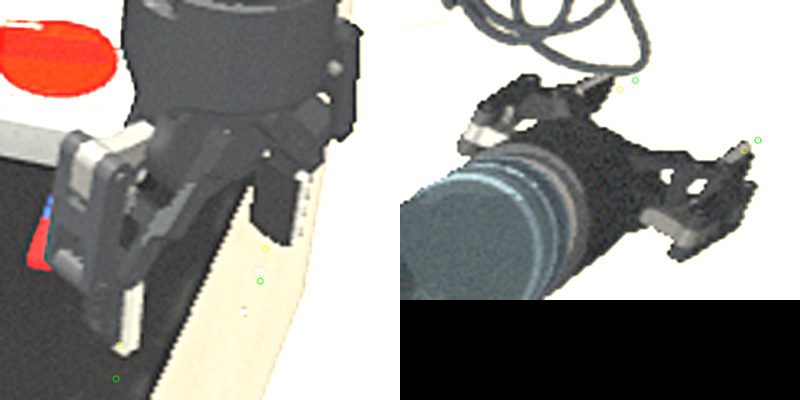

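Both views put the visible tips about 19 mm behind the reported TCP. I'll descend in stages and check against the image before going lower.

```bash
python3 -m pendant '[[1,[0,0,-0.01],[0,0,0]],[1,[0,0,-0.01],[0,0,0]],[1,[0,0,-0.01],[0,0,0]],[1,[0,0,0],[0,0,0]],[1,[0,0,0],[0,0,0]],[1,[0,0,0],[0,0,0]],[1,[0,0,0],[0,0,0]],[1,[0,0,0],[0,0,0]]]'
python3 - <<'E'
from h import *
s=monitor.get_state();p=s["position"]
a=vision.get_image("scene")[190:260,270:370];a=cv2.resize(a,None,fx=7,fy=7,interpolation=cv2.INTER_CUBIC)
for dz,c in((0,(0,255,0)),(.019,(0,255,255))):
    u=(proj("scene",p+[0,0,dz])-[270,190]+.5)*7;cv2.circle(a,tuple(int(x) for x in u),4,c,1)
cv2.imwrite("pics/c6.png",a)
E
```

```text
time_s: 3.25
position: [0.491, 0.2723, 0.0645]
eef_rot: [[-0.25, 0.968, 0.0], [0.968, 0.25, 0.0], [0.0, 0.0, -1.0]]
ft_force: [0.2, -0.4, 0.3]
width: -0.001
gripper_force: 0.0
```

View pics/c6.png

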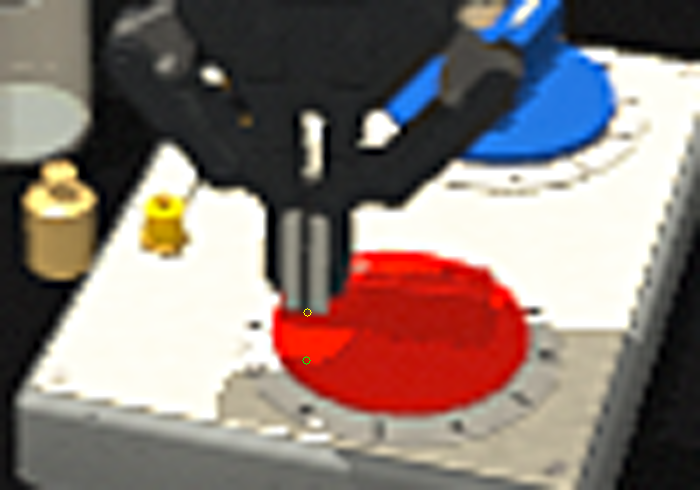

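```bash
python3 -m pendant '[[1,[0,0,-0.003],[0,0,0]],[1,[0,0,-0.003],[0,0,0]],[1,[0,0,-0.003],[0,0,0]],[1,[0,0,-0.002],[0,0,0]],[1,[0,0,0],[0,0,0]],[1,[0,0,0],[0,0,0]],[1,[0,0,0],[0,0,0]],[1,[0,0,0],[0,0,0]]]'
```

```text
time_s: 4.3
position: [0.4909, 0.2723, 0.0534]
eef_rot: [[-0.25, 0.968, 0.0], [0.968, 0.25, 0.0], [0.0, 0.0, -1.0]]
ft_force: [-0.4, 0.2, 0.3]
width: 0.002
gripper_force: 0.0
```

No contact with the TCP reading below the disc top, which confirms the offset. Going down another 7 mm puts the tips near z = 0.065.

```bash
python3 -m pendant '[[1,[0,0,-0.002],[0,0,0]],[1,[0,0,-0.002],[0,0,0]],[1,[0,0,-0.002],[0,0,0]],[1,[0,0,-0.001],[0,0,0]],[1,[0,0,0],[0,0,0]],[1,[0,0,0],[0,0,0]],[1,[0,0,0],[0,0,0]],[1,[0,0,0],[0,0,0]]]'
python3 - <<'E'
from h import *
s=monitor.get_state();p=s["position"]
a=vision.get_image("scene")[190:260,270:370];a=cv2.resize(a,None,fx=7,fy=7,interpolation=cv2.INTER_CUBIC)
for dz,c in((.019,(0,255,255)),):
    u=(proj("scene",p+[0,0,dz])-[270,190]+.5)*7;cv2.circle(a,tuple(int(x) for x in u),4,c,1)
cv2.imwrite("pics/c7.png",a)
C=np.array([.477,.2275]);L,r=.019,.026
for th in np.arange(13.8,-106.5,-10):
    t=np.radians(th);print(round(th,1),C+r*np.array([np.cos(t),np.sin(t)])+L*np.array([-np.sin(t),np.cos(t)]))
E
```

```text
time_s: 5.3
position: [0.4909, 0.2722, 0.0463]
eef_rot: [[-0.25, 0.968, 0.0], [0.968, 0.25, 0.0], [0.0, 0.0, -1.0]]
ft_force: [-0.6, 0.3, 0.6]
width: -0.001
gripper_force: 0.0
13.8 [0.4977 0.2522]
3.8 [0.5017 0.2482]
-6.2 [0.5049 0.2436]
-16.2 [0.5073 0.2385]
-26.2 [0.5087 0.2331]
-36.2 [0.5092 0.2275]
-46.2 [0.5087 0.2219]
-56.2 [0.5073 0.2165]
-66.2 [0.5049 0.2114]
-76.2 [0.5017 0.2068]
-86.2 [0.4977 0.2028]
-96.2 [0.4931 0.1996]
-106.2 [0.488  0.1972]
```

View pics/c7.png

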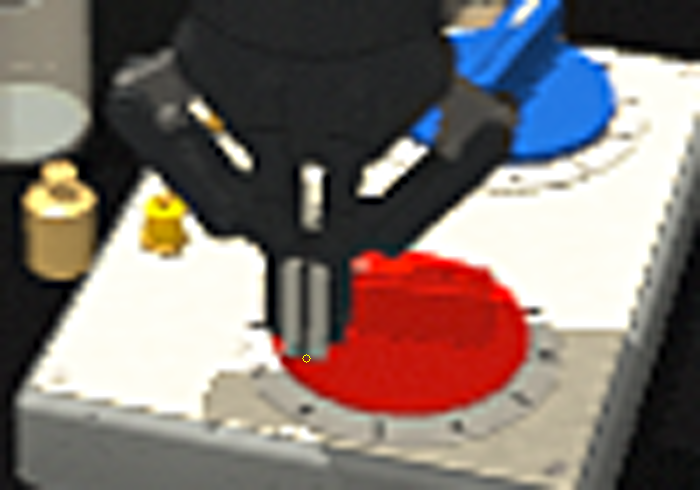

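The tips are beside the rib's left face, just above the disc, with the marker at crop (306,358). Now I'll approach to contact.

```bash
python3 -m pendant '[[1,[0.002,-0.004,0],[0,0,0]],[1,[0.002,-0.004,0],[0,0,0]],[1,[0.001,-0.004,0],[0,0,0]],[1,[0.001,-0.004,0],[0,0,0]],[1,[0.0005,-0.002,0],[0,0,0]],[1,[0,-0.001,0],[0,0,0]],[1,[0,0,0],[0,0,0]],[1,[0,0,0],[0,0,0]]]'
```

```text
time_s: 6.35
position: [0.4973, 0.2534, 0.0463]
eef_rot: [[-0.251, 0.968, -0.0], [0.968, 0.251, 0.0], [0.0, -0.0, -1.0]]
ft_force: [-0.0, 0.8, -0.2]
width: -0.004
gripper_force: 0.0
```

```bash
python3 -m pendant '[[1,[0.0006,-0.0006,0],[0,0,-1.5]],[1,[0.0006,-0.0006,0],[0,0,-1.5]],[1,[0.0006,-0.0006,0],[0,0,-1.5]],[1,[0.0006,-0.0007,0],[0,0,-1.5]],[1,[0.0006,-0.0007,0],[0,0,-1.5]],[1,[0.0006,-0.0007,0],[0,0,-1.5]],[1,[0.0006,-0.0007,0],[0,0,-1]],[1,[0,0,0],[0,0,0]]]'
```

```text
time_s: 7.35
position: [0.5015, 0.249, 0.0464]
eef_rot: [[-0.079, 0.997, 0.0], [0.997, 0.079, 0.0], [0.0, 0.0, -1.0]]
ft_force: [-0.0, 1.1, 1.0]
width: 0.003
gripper_force: 0.8
```

```bash
python3 -m pendant '[[1,[0.0005,-0.0007,0],[0,0,-1.5]],[1,[0.0005,-0.0007,0],[0,0,-1.5]],[1,[0.0005,-0.0007,0],[0,0,-1.5]],[1,[0.0005,-0.0008,0],[0,0,-1.5]],[1,[0.0005,-0.0008,0],[0,0,-1.5]],[1,[0.0005,-0.0008,0],[0,0,-1.5]],[1,[0.0004,-0.0008,0],[0,0,-1.5]],[1,[0,0,0],[0,0,0]]]'; python3 - <<'E'
from h import *
im=vision.get_image("scene");cv2.imwrite("pics/s8.png",im)
# bright white line on red rib
C=np.array([.477,.2275,.076])
for th in np.arange(20,-121,-10):
    t=np.radians(th);q=proj("scene",C+[.03*np.cos(t),.03*np.sin(t),0]);u,v=np.round(q).astype(int)
    w=im[v-1:v+2,u-1:u+2].reshape(-1,3);k=w[w.min(1).argmax()];print(th,u,v,k)
E
```

```text
time_s: 8.35
position: [0.5048, 0.2427, 0.0461]
eef_rot: [[0.105, 0.994, -0.0], [0.994, -0.105, -0.001], [-0.001, -0.0, -1.0]]
ft_force: [0.1, -0.5, -0.6]
width: 0.001
gripper_force: 0.0
20 314 227 [122 135 138]
10 314 226 [122 135 138]
0 315 224 [ 96 107 109]
-10 316 223 [35 34 33]
-20 317 222 [33 35 33]
-30 319 221 [205 242 253]
-40 321 221 [255 255 255]
-50 323 220 [255 255 255]
-60 325 220 [255 255 255]
-70 327 220 [252 255 255]
-80 330 220 [245 253 254]
-90 332 221 [245 253 254]
-100 334 221 [242 252 254]
-110 336 222 [243 253 254]
-120 337 223 [243 253 254]
```

The force dropped after the push, so the first click has jumped. Continuing along the arc.

```bash
python3 -m pendant '[[1,[0.0005,-0.0009,0],[0,0,-2]],[1,[0.0005,-0.0009,0],[0,0,-2]],[1,[0.0004,-0.0009,0],[0,0,-2]],[1,[0.0004,-0.0009,0],[0,0,-2]],[1,[0.0004,-0.0010,0],[0,0,-2]],[1,[0.0003,-0.0010,0],[0,0,-2]],[1,[0.0003,-0.0010,0],[0,0,-2]],[1,[0,0,0],[0,0,0]]]'
python3 -m pendant '[[1,[0.0002,-0.0008,0],[0,0,-1.5]],[1,[0.0002,-0.0008,0],[0,0,-1.5]],[1,[0.0001,-0.0008,0],[0,0,-1.5]],[1,[0.0001,-0.0008,0],[0,0,-1.5]],[1,[0,-0.0008,0],[0,0,-1]],[1,[0,0,0],[0,0,0]],[1,[0,0,0],[0,0,0]],[1,[0,0,0],[0,0,0]]]'
```

```text
time_s: 9.4
position: [0.5078, 0.2369, 0.0464]
eef_rot: [[0.342, 0.94, 0.0], [0.94, -0.342, 0.0], [0.0, 0.0, -1.0]]
ft_force: [-1.3, 1.5, 0.8]
width: -0.004
gripper_force: 0.2
time_s: 10.4
position: [0.5087, 0.2329, 0.0465]
eef_rot: [[0.454, 0.891, 0.001], [0.891, -0.454, 0.0], [0.001, 0.0, -1.0]]
ft_force: [0.9, 2.4, 2.1]
width: 0.004
gripper_force: 1.1
```

```bash
python3 -m pendant '[[1,[0.0001,-0.0008,0],[0,0,-1.5]],[1,[0.0001,-0.0008,0],[0,0,-1.5]],[1,[0.0001,-0.0008,0],[0,0,-1.5]],[1,[0.0001,-0.0008,0],[0,0,-1.5]],[1,[0,-0.0008,0],[0,0,-1.5]],[1,[0,-0.0008,0],[0,0,-1.5]],[1,[0,-0.0008,0],[0,0,-1.5]],[1,[0,0,0],[0,0,0]]]'
```

```text
time_s: 11.4
position: [0.5085, 0.2269, 0.0461]
eef_rot: [[0.609, 0.793, -0.0], [0.793, -0.609, -0.0], [-0.001, -0.0, -1.0]]
ft_force: [-0.7, 0.7, -0.3]
width: 0.0
gripper_force: 0.0
```

```bash
python3 -m pendant '[[1,[0,-0.0011,0],[0,0,-2]],[1,[0,-0.0011,0],[0,0,-2]],[1,[0,-0.0011,0],[0,0,-2]],[1,[-0.0001,-0.0011,0],[0,0,-2]],[1,[-0.0001,-0.0011,0],[0,0,-2]],[1,[-0.0002,-0.0011,0],[0,0,-2]],[1,[-0.0003,-0.0011,0],[0,0,-2]],[1,[0,0,0],[0,0,0]]]'
python3 -m pendant '[[1,[-0.0002,-0.0008,0],[0,0,-1.5]],[1,[-0.0002,-0.0008,0],[0,0,-1.5]],[1,[-0.0002,-0.0008,0],[0,0,-1.5]],[1,[-0.0002,-0.0008,0],[0,0,-1.5]],[1,[0,0,0],[0,0,0]],[1,[0,0,0],[0,0,0]],[1,[0,0,0],[0,0,0]],[1,[0,0,0],[0,0,0]]]'
```

```text
time_s: 12.4
position: [0.5084, 0.2197, 0.0465]
eef_rot: [[0.783, 0.622, 0.001], [0.622, -0.783, 0.0], [0.001, 0.0, -1.0]]
ft_force: [0.6, 1.0, 0.7]
width: 0.002
gripper_force: 0.5
time_s: 13.4
position: [0.5074, 0.2163, 0.0464]
eef_rot: [[0.843, 0.537, 0.0], [0.537, -0.843, 0.0], [0.0, -0.0, -1.0]]
ft_force: [2.1, 1.5, 1.2]
width: 0.002
gripper_force: 1.2
```

```bash
python3 -m pendant '[[1,[-0.0003,-0.0008,0],[0,0,-1.5]],[1,[-0.0004,-0.0008,0],[0,0,-1.5]],[1,[-0.0004,-0.0008,0],[0,0,-1.5]],[1,[-0.0004,-0.0008,0],[0,0,-1.5]],[1,[-0.0005,-0.0008,0],[0,0,-1.5]],[1,[-0.0005,-0.0008,0],[0,0,-1.5]],[1,[-0.0005,-0.0008,0],[0,0,-1]],[1,[0,0,0],[0,0,0]]]'
```

```text
time_s: 14.4
position: [0.5041, 0.2105, 0.0462]
eef_rot: [[0.924, 0.383, -0.0], [0.383, -0.924, -0.0], [-0.0, 0.0, -1.0]]
ft_force: [0.0, -0.4, 1.1]
width: 0.002
gripper_force: 0.0
```

Third click done. Now the fourth: first to just before midway.

```bash
python3 -m pendant '[[1,[-0.0006,-0.0009,0],[0,0,-2]],[1,[-0.0006,-0.0009,0],[0,0,-2]],[1,[-0.0006,-0.0009,0],[0,0,-2]],[1,[-0.0007,-0.0009,0],[0,0,-2]],[1,[-0.0007,-0.0009,0],[0,0,-2]],[1,[-0.0007,-0.0008,0],[0,0,-2]],[1,[-0.0008,-0.0008,0],[0,0,-2]],[1,[0,0,0],[0,0,0]]]'
python3 -m pendant '[[1,[-0.0006,-0.0006,0],[0,0,-1.5]],[1,[-0.0006,-0.0006,0],[0,0,-1.5]],[1,[-0.0006,-0.0006,0],[0,0,-1]],[1,[0,0,0],[0,0,0]],[1,[0,0,0],[0,0,0]],[1,[0,0,0],[0,0,0]],[1,[0,0,0],[0,0,0]],[1,[0,0,0],[0,0,0]]]'
```

```text
time_s: 15.4
position: [0.5001, 0.2047, 0.0466]
eef_rot: [[0.989, 0.147, 0.001], [0.147, -0.989, 0.0], [0.001, -0.0, -1.0]]
ft_force: [2.0, 0.5, 0.3]
width: 0.001
gripper_force: 0.8
time_s: 16.4
position: [0.4979, 0.2028, 0.0464]
eef_rot: [[0.997, 0.079, 0.0], [0.079, -0.997, 0.0], [0.0, -0.0, -1.0]]
ft_force: [2.3, 1.4, 2.2]
width: -0.002
gripper_force: 1.5
```

```bash
python3 -m pendant '[[1,[-0.0006,-0.0005,0],[0,0,-1.5]],[1,[-0.0006,-0.0005,0],[0,0,-1.5]],[1,[-0.0007,-0.0005,0],[0,0,-1.5]],[1,[-0.0007,-0.0004,0],[0,0,-1.5]],[1,[-0.0007,-0.0004,0],[0,0,-1.5]],[1,[-0.0007,-0.0004,0],[0,0,-1.5]],[1,[-0.0007,-0.0004,0],[0,0,-1.5]],[1,[0,0,0],[0,0,0]]]'
```

```text
time_s: 17.4
position: [0.4929, 0.1995, 0.0462]
eef_rot: [[0.994, -0.105, -0.0], [-0.105, -0.994, -0.0], [-0.0, 0.0, -1.0]]
ft_force: [0.0, 0.4, 0.5]
width: -0.001
gripper_force: 0.0
```

The force dropped, so the fourth click should be in. Back off, rise and clear the view.

```bash
python3 -m pendant '[[1,[0.003,0,0],[0,0,0]],[1,[0.005,0,0],[0,0,0]],[1,[0.004,0,0],[0,0,0]],[1,[0,0,0.01],[0,0,0]],[1,[0,0,0.03],[0,0,0]],[1,[0,0,0.04],[0,0,0]],[1,[0,0,0.04],[0,0,0]],[1,[0,0,0.04],[0,0,0]]]'
python3 -m pendant '[[1,[-0.02,0.03,0],[0,0,8]],[1,[-0.025,0.045,0],[0,0,8]],[1,[-0.025,0.045,0],[0,0,8]],[1,[-0.025,0.045,0],[0,0,8]],[1,[-0.025,0.045,0],[0,0,8]],[1,[-0.025,0.045,0],[0,0,8]],[1,[-0.02,0.04,0],[0,0,8]],[1,[0,0,0],[0,0,0]]]'
python3 - <<'E'
from h import *
a=vision.get_image("top");b=vision.get_image("scene")
cv2.imwrite("pics/c9.png",np.hstack([cv2.resize(a[195:300,245:375],(400,323),interpolation=cv2.INTER_CUBIC),cv2.resize(b[150:280,250:400],(400,323),interpolation=cv2.INTER_CUBIC)]))
E
```

```text
time_s: 18.4
position: [0.505, 0.1993, 0.2081]
eef_rot: [[0.994, -0.105, 0.0], [-0.105, -0.994, 0.0], [0.0, -0.0, -1.0]]
ft_force: [0.7, 0.6, -0.9]
width: 0.0
gripper_force: 0.0
time_s: 19.4
position: [0.3358, 0.4993, 0.2065]
eef_rot: [[0.636, 0.772, -0.001], [0.772, -0.636, 0.002], [0.001, -0.002, -1.0]]
ft_force: [0.2, -0.5, 0.7]
width: -0.004
gripper_force: 0.0
```

View pics/c9.png

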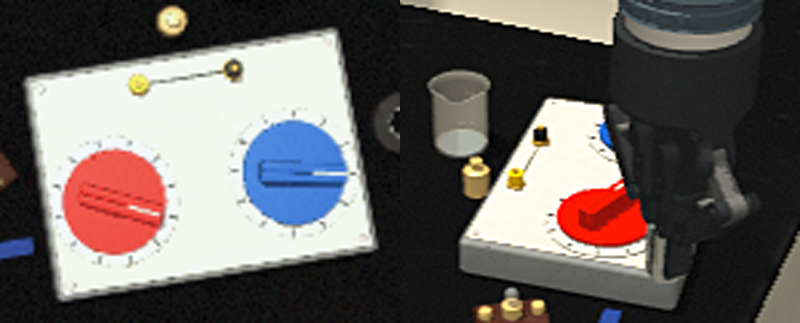

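The red rib now runs from crop (80,190) to (162,212), a bearing of about −105°, against −106° expected after four clicks. The blue dial is unchanged and the hand is clear.

```bash
python3 -c "
from station import manip
print(manip.sign_off())"
```

```text
the job is handed in; nothing more can be done
None
```

The red dial was pushed four clicks clockwise and rests in the fourth stop (rib at about −105° against −106° expected), the blue dial is unchanged, the hand is clear, and the job was handed in at about 19.5 s.

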